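# Index the eyepiece inspection turntable by one hole

### The arm

A 6-joint arm with a two-finger parallel gripper is mounted at the origin on the work surface. World frame = base frame: x ahead of the robot, y to its left, z up, the work surface at z = 0. Lengths are in mm, angles in rad, forces in N, time in s.
With the tool pointing down it reaches from about 350 to 1000 mm from the base axis. Payload 7.1 kg.
Tool frame: the origin (TCP) lies at the very end of the fingers, on their centre line; the grasp point (between the pads) lies 19 mm behind it; z points along the fingers, y is the line along which they close (so a half turn about z gives the same grasp; the last joint's range is limited). The gripper opens to 85 mm and grips with 20 to 120 N. Pads are 22 mm wide; open, the fingers measure 114 mm over their backs; the gripper's body (76 mm by 85 mm) begins 54 mm behind the grasp point. The pads swing forward as they close: fully open they stand 13 mm farther back than shut.
Start: joints at [1.184, 0.423, 1.63, -0, 1.089, -0.019], TCP at [224.695, 583.196, 231.319] pointing down, gripper open.
Joint ranges: [-3, 3], [-0.9, 2.11], [0.09, 2.58], [-1.31, 4.45], [0.11, 2.69], [-2.54, 2.54]. Speed limits (rad/s): [2.39, 2.39, 3.01, 3.14, 3.14, 3.14].

### API

Orientations are given as a unit quaternion [w, x, y, z].
In Python, from plant import * gives the robot as it stands. The module is installed in compiled form; this text tells all that it offers.
- The arm moves only by the tool drive_tool, never from a script. Its argument "motion" is a list of rows, each a list of 3 entries, a list of its own where there are three numbers: the shift along the tool's x, y, z in cm, then the turn, a rotation vector about the tool's x, y, z in rad, then the closure, from 0 (fully open) to 1 (shut). A call has 1 to 8 rows; each row is the pose to reach, as a shift and turn from the pose commanded when the call began, along the tool's axes at that moment; what a row does not reach only later rows make up. A row lasts 1/8 s, in which the tool goes at most 62.5 mm and 10.7 degrees, less where a joint would pass 70% of its speed; a pose out of reach is approached as far as the arm can. A call with a gripper value outside its range is refused whole. The fingers move at their own pace and stop on an object; the grip force is fixed at half the most. Time passes only in rows, so rows that repeat a pose let the fingers close. It gives the time, the measured TCP pose, the force, the opening and the grip force at its end, in the units of the state.
- state(): the state, without advancing time (a new reading comes with each control period).
- grab_frame(name): name is "scene" or "side" or "wrist"; returns a dict with "img" (400x640x3 uint8, red, green, blue), "camera_matrix" (3x3 intrinsics, pixels), "origin" and "rotation" of the camera in the world; the wrist camera has in their place "T_tool_cam" (4x4, takes a point from camera to tool coordinates, whose origin is the TCP and whose axes are the flange's). Camera axes: x right, y down, z forward; pixel columns grow to the right and rows downward; lengths in mm; the calibration is good to about 2 mm. The wrist camera is an equidistant fisheye: a pixel r from the principal point sees the ray r / f radians off the axis. A picture is of the moment at which its call begins: read the wrist's pose just before it. There is no depth.
- hand_in(): hands the job in; it is judged then, once.
The state is a dict: "time_s": time; "joint_positions": joint angles; "dq": joint speeds; "tau": joint torques, N m; "tcp_pos": TCP position; "tcp_rot": TCP orientation; "ft_force": force on the tool from outside, world axes, zero at the start; "ft_torque": the same for the moment, N m; "width": opening from 0.0 (shut) to 1.0 (fully open); "grasp_force": force on a finger pad.
Only numpy, scipy, OpenCV 4.12 (cv2) and the standard library are available. Lean on these libraries where they do the work, as an engineer would, in place of code of your own. Each camera call takes 0.05 s, during which the arm holds its last target. There are 200 camera calls.

### The job

Bring the blue filter cell round to the inspection light: draw the turntable's red spring pin, swing the turntable by that pin's knob to the next hole on the side that brings the filter cell in front of the light, and let the pin drop fully home there. Leave the pieces in their pockets without touching them, do not disturb the things on the bench, and let go at the end.

Things in the scene. Friction and masses are not known exactly. Their poses are not given: they have to be found in the camera images.
- plate: Index plate fixed to the bench: flat metal disc 304 mm across, origin at the centre of its underside, upper face 22 mm high. z is up; x points to the inspection light. Five brass-bushed index holes 13 mm across lie on a circle of radius 130 mm in the half away from the light, at 90, 135, 180, 225 and 270 degrees from x, counterclockwise from above.
- station (a point): Inspection station, fixed to the plate on its x axis, 78 mm from the centre towards the light and 36 mm above the bench: where a pocket floor's centre stands when it is in front of the light.
- axle (a point): Point on the turntable's vertical turning axis, 36 mm above the bench, at the plate's centre.
- turntable (a joint): Angle of the turntable (rad), growing counterclockwise from above; 0 at the start, stops at -1.70 and 1.70; pin over a hole at 0, +-0.785, +-1.571. A pale disc 224 mm across, top 36 mm above the bench, turning easily (0.04 Nm). At 0 its five pockets lie at -90, -45, 0, 45 and 90 degrees from the light, 78 mm from the axle: black rims 44 mm inside, 50 mm outside, 8 mm high.
- pin (a joint): Lift of the spring pin (m): 0 fully home in a hole, 0.009 when its tip clears the plate's face (about 0.0085 riding on it), 0.018 at the upper stop. Spring force down: 5 N home, 9 N at the stop. Play when home: 1 mm. The tip is a half ball 11 mm across: it centres itself and drops in from a few mm off; released between holes it rides on the face and drops in when carried over a hole.
- knob (a point): Centre of the pin's red knurled knob, an upright cylinder 28 mm across and 28 mm high, 80 mm above the bench when the pin is home, 130 mm from the turning axis; it rises with the pin and turns with the turntable, not on its own. There is a 4 mm gap between sleeve and knob. Nothing else stands within 80 mm beside it at its height.
- pocket_mid (a point): Centre of the floor of the pocket opposite the knob, in front of the light at the start; it turns with the turntable.
- pocket_left (a point): Centre of the floor of the pocket 45 degrees counterclockwise (from above) of pocket_mid; it turns with the turntable.
- pocket_right (a point): Centre of the floor of the pocket 45 degrees clockwise of pocket_mid; it turns with the turntable.
- filter_cell: Blue plastic filter cell, a disc 38 mm across and 12 mm high, origin at the centre of its underside; lies in the left or the right pocket.
- dust_cap: Brass dust cap, a disc 37 mm across and 16 mm high, origin at the centre of its underside; lies in the other one of the left and right pockets.
- eyepiece: Chrome barrel eyepiece with a black top, 38 mm across and 56 mm high, origin at the centre of its underside; stands in pocket_mid.
- barlow: Squat black Barlow lens, 44 mm across and 46 mm high, loose on the bench; leave alone. Origin at the centre of its underside.
- spare: Taller chrome and black eyepiece, 38 mm across and 70 mm high, loose on the bench; leave alone. Origin at the centre of its underside.
- middle_hole (a point): Mouth of the index hole opposite the light, in the plate's face, 22 mm above the bench, fixed to the plate. The pin always starts home in this hole. The next holes lie 45 degrees either way round the axle.
- light (a point): Centre of the lens of the inspection light, a grey box 36 mm deep, 80 mm wide and 85 mm high fixed just beyond the plate's rim, 172 mm from the axle; an orange pointer lies on the rim before it.
- sleeve (a point): Centre of the top of the brass sleeve (26 mm across, top 62 mm above the bench) in which the pin slides. It stands on a steel arm, 32 mm wide with its top 44 mm high, that reaches from the turntable, opposite pocket_mid, over the hole circle; it turns with the turntable.
Things that resemble listed ones, but are neither listed nor needed, are in the scene too. What is meant by the dust_cap is not green, turquoise or white, and is the larger of those in its own colour.

How it is judged (in metres and radians):
On the way, in this order (a step that is already met when the one before it is completed fails the run):
1. the pin is drawn clear of its first hole (lift over 8 mm) (value of joint pin above 0.008 m), for 0.1 s.
2. the turntable is turned over 0.3 rad either way, pin out (value of joint pin above 0.006 m and (value of joint turntable above 0.3 rad or value of joint turntable below -0.3 rad)), for 0.1 s.
At the end, for the whole second after the job is handed in: Pin home (lift under 3 mm) in a hole next to its first (turntable within 0.04 of +0.785 or -0.785 rad); filter cell at rest in its pocket within 12 mm of the station; dust cap and upright eyepiece (tilt under 0.2 rad) still in their own pockets, within 12 mm of their centres (value of joint pin below 0.003 m and (value of joint turntable between 0.745 and 0.825 rad or value of joint turntable between -0.825 and -0.745 rad) and distance between filter_cell and station below 0.012 m and (distance between dust_cap and pocket_left below 0.012 m or distance between dust_cap and pocket_right below 0.012 m) and distance between eyepiece and pocket_mid below 0.012 m and angle between eyepiece's own z axis and vertical below 0.2 rad and linear speed of filter_cell below 0.02 m/s); the robot touches nothing.
It fails at once if the robot touches a piece in the pockets (contact force between any of the arm, the fingers and filter_cell above 0.5 N or contact force between any of the arm, the fingers and dust_cap above 0.5 N or contact force between any of the arm, the fingers and eyepiece above 0.5 N).
It fails at once if the Barlow lens or the spare eyepiece on the bench is pushed away (over 20 mm) (distance of any of barlow, spare from where it was at the start of the episode above 0.02 m).
It also fails if it takes over 38 s, if anything falls off the work surface, if the arm or the gripper's body presses on something with over 40 N, if the wrist force passes 120 N, or if a joint passes its speed limit or range.

## Working session

There is one attempt and no reset: what is moved stays moved. The work goes in short steps, Python scripts to look and compute and a tool call to move; the robot and the scene stay as the last step left them, time stands still between calls to the robot, and variables do not carry over. Pictures are saved under pics/ and viewed, at most 10 in all, crops included, and the job is handed in when it is done.

Besides the shell and the picture viewer there is one more tool, called after "Request:" as name(argument=value, ...), one argument or row to a line, values as JSON. drive_tool: Moves the arm, as the interface text tells. Its arguments: {"type":"object","properties":{"motion":{"type":"array"}},"required":["motion"]}

```bash
mkdir -p pics; python3 - <<'E'
from plant import *
import cv2,numpy as np
s=state();print(s)
for n in("scene","side"):
    f=grab_frame(n);np.savez(n+".npz",**f);cv2.imwrite(f"pics/{n}0.png",f["img"][...,::-1]);print(n,f["origin"],f["rotation"],f["camera_matrix"])
E
```

```text
{'time_s': 0.0, 'joint_positions': array([ 1.18396335e+00,  4.23861072e-01,  1.63071906e+00,  3.45660643e-05,
        1.08863257e+00, -1.89897343e-02]), 'dq': array([ 0.00056038, -0.0020494 , -0.00038238,  0.00159289,  0.00015915,
        0.00167815]), 'tau': array([ 4.41972925e-04, -5.57376266e+01, -2.81738985e+01,  6.79828690e-05,
        7.33367546e-03, -1.31000384e-06]), 'tcp_pos': array([224.49686215, 582.67305277, 230.52166254]), 'tcp_rot': array([-1.78229529e-04,  1.82894282e-01,  9.83132252e-01, -7.90320499e-04]), 'ft_force': array([0.29290749, 0.68452512, 0.19196305]), 'ft_torque': array([-0.04686507,  0.00818026, -0.03319074]), 'grasp_force': 0.0, 'width': 0.9996569070416168}
scene [1323.6739283  -244.99828429  590.40263718] [-0.38097422  0.71148488  0.51800935 -0.28339763] [[384.3439951    0.         310.91441321]
 [  0.         384.3439951  203.91107053]
 [  0.           0.           1.        ]]
side [ 531.07415997 -743.40990388  720.7548711 ] [-0.41529005  0.90880564 -0.03728518  0.01470722] [[383.67630457   0.         327.28754866]
 [  0.         383.67630457 196.67729738]
 [  0.           0.           1.        ]]
```

View pics/scene0.png

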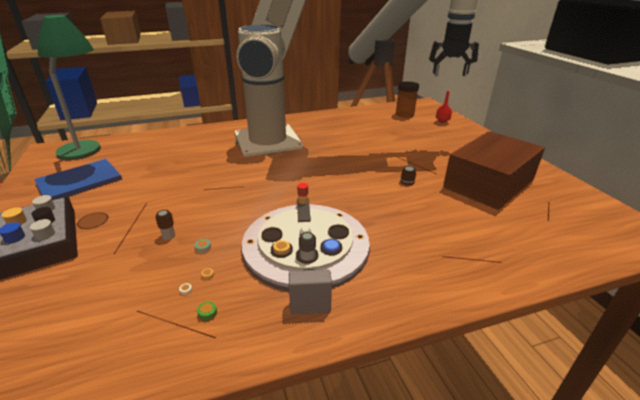

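View pics/side0.png

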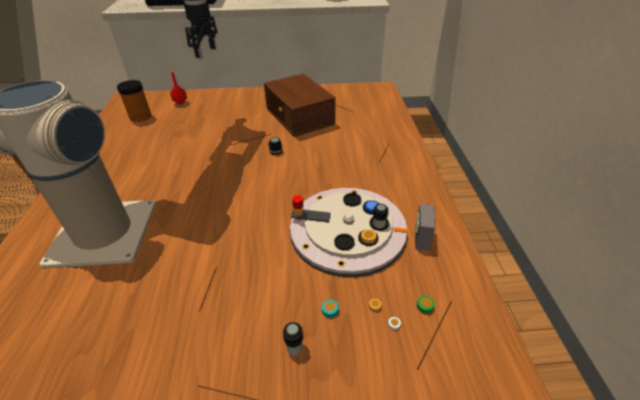

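The scene view shows the red knob at (302,190), the blue disc at (332,246), brass at (282,248), the eyepiece at (307,243) and the light at (310,290). The side view shows the knob at (298,203), blue at (372,207), the eyepiece at (380,215) and brass at (368,237). The spare stands at (165,222) in the scene view, and the Barlow at (408,175).

Red candidates in the scene view are the knob at (302,188) and a bulb blower at (443,113). Only the first stands on the turntable arm. Blue candidates are the disc in the pocket at (332,246), the tray disc at (10,233) and the mat. Only the first lies in a pocket.

```bash
cat > h.py <<'E'
import numpy as np,cv2
from scipy.spatial.transform import Rotation as R
from scipy.optimize import least_squares
def rot(q): return R.from_quat(np.r_[q[1:],q[0]]).as_matrix()
def ray(f,p):
    K=f["camera_matrix"];d=np.c_[np.atleast_2d(p),np.ones(len(np.atleast_2d(p)))]@np.linalg.inv(K).T@rot(f["rotation"]).T
    return f["origin"],d/np.linalg.norm(d,axis=1)[:,None]
def plane(f,p,z):
    o,d=ray(f,p);return o+d*((z-o[2])/d[:,2])[:,None]
def tri(f,p,g,q):
    A=0;b=0;rs=[]
    for c,x in((f,p),(g,q)):
        o,d=ray(c,x);P=np.eye(3)-np.outer(d[0],d[0]);A=A+P;b=b+P@o;rs.append((P,o))
    X=np.linalg.solve(A,b);return X,[np.linalg.norm(P@(X-o)) for P,o in rs]
def blob(img,lo,hi,box):
    h=cv2.cvtColor(img,cv2.COLOR_RGB2HSV);m=cv2.inRange(h,lo,hi);k=np.zeros_like(m);x0,y0,x1,y1=box;k[y0:y1,x0:x1]=m[y0:y1,x0:x1]
    n,l,st,c=cv2.connectedComponentsWithStats(k);i=1+st[1:,4].argmax();return c[i],st[i],l==i
E
python3 - <<'E'
from h import *
S=dict(np.load("scene.npz"));D=dict(np.load("side.npz"))
kb=[(S,(285,175,320,205)),(D,(285,190,312,215))]
ks=[blob(f["img"],(0,150,90),(5,255,255),b) for f,b in kb];print([k[:2] for k in ks]);print("knob",tri(S,ks[0][0],D,ks[1][0]))
bs=[blob(f["img"],(100,120,60),(130,255,255),b) for f,b in((S,(315,235,350,260)),(D,(360,198,392,220)))]
print([k[:2] for k in bs]);print("blue",tri(S,bs[0][0],D,bs[1][0]),plane(S,bs[0][0],48))
for f,b,n in((S,(235,195,380,290),"s"),(D,(280,180,415,280),"d")):
    c,st,m=blob(f["img"],(0,0,110),(180,95,255),b)
    ct=max(cv2.findContours(m.astype(np.uint8),0,1)[0],key=cv2.contourArea);h=cv2.convexHull(ct)[:,0].astype(float)
    P=plane(f,h,22)[:,:2]
    r=least_squares(lambda v:np.hypot(*(P-v[:2]).T)-152,P.mean(0),loss="soft_l1",f_scale=2);print(n,"plate",r.x,np.abs(r.fun).max(),np.median(abs(r.fun)))
a=S["img"][165:315,225:385];b=D["img"][165:315,265:445]
o=np.hstack([cv2.resize(a,None,fx=2.3,fy=3.8*2.3/3.8),cv2.resize(b,None,fx=2.3,fy=2.3)])
cv2.imwrite("pics/crop.png",o[...,::-1])
E
```

```text
[(array([302.45283019, 188.76415094]), array([298, 183,  10,  13, 106], dtype=int32)), (array([297.25490196, 200.92156863]), array([293, 195,  10,  14, 102], dtype=int32))]
knob (array([510.49532282, -14.72366142,  80.84975153]), [np.float64(1.2082999110236718), np.float64(1.2082999110236479)])
[(array([331.06299213, 244.62204724]), array([323, 240,  17,  10, 127], dtype=int32)), (array([370.01010101, 205.58585859]), array([364, 201,  14,  11,  99], dtype=int32))]
blue (array([699.87902894,  -5.23400957,  41.75585434]), [np.float64(1.153461098100519), np.float64(1.1534610981004156)]) [[705.75966542  -6.85558053  48.        ]]
s plate [639.08087642 -46.99909412] 5.431865226912322 1.2740345403623792
d plate [636.30173438 -52.03335192] 4.310712111981161 1.8988505560941178
```

View pics/crop.png

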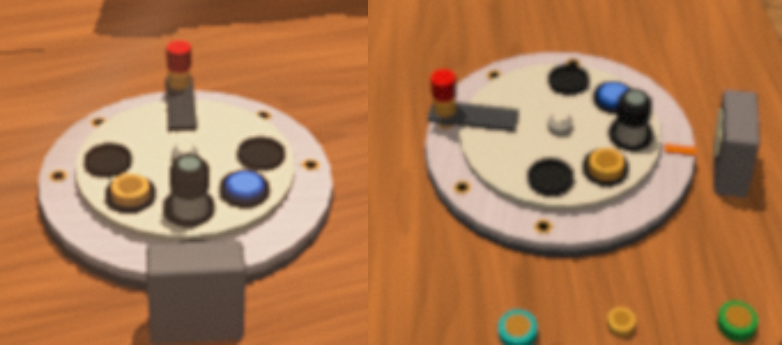

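The crop confirms the blue disc in the pocket 45° counterclockwise of the eyepiece as seen from above, and the brass one on the other side. The knob triangulates to (510,-15,81) and the plate centre to about (637,-49), so the radius is 131 mm, which is consistent. The turntable must turn clockwise, which takes the knob towards about (573,63). The present tool yaw already closes almost tangentially, so I keep it, adjusted by -0.1 rad.

Request:
drive_tool(
  motion=[
    [[-48.2,-45.5,3],[0,0,-0.1],0],
    [[-48.2,-45.5,3],[0,0,-0.1],0],
    [[-48.2,-45.5,3],[0,0,-0.1],0],
    [[-48.2,-45.5,3],[0,0,-0.1],0],
    [[-48.2,-45.5,3],[0,0,-0.1],0],
    [[-48.2,-45.5,3],[0,0,-0.1],0],
    [[-48.2,-45.5,3],[0,0,-0.1],0],
    [[-48.2,-45.5,3],[0,0,-0.1],0],
  ],
)

```text
time_s: 1.1
tcp_pos: [440.9, 130.8, 208.7]
tcp_rot: [0.0, 0.133, 0.991, 0.0]
ft_force: [0.4, 1.2, 0.3]
width: 1.002
grasp_force: 0.0
```

```bash
cat >> h.py <<'E'
def totool(s,target,yaw_y):
    Rm=rot(s["tcp_rot"]);d=Rm.T@(np.array(target)-s["tcp_pos"])/10
    y=Rm[:2,1];a=np.degrees(np.arctan2(y[1],y[0]));e=(yaw_y-a+90)%180-90
    return d.round(2),"turn z",round(-np.radians(e),3)
E
python3 - <<'E'
from plant import *
from h import *
s=state();print(s["time_s"],s["tcp_pos"],s["joint_positions"]);print(totool(s,(510.5,-15,165),74.7))
E
```

```text
1.1 [440.85093697 130.75902224 208.66689347] [ 2.62420411e-01  2.11981910e-01  2.00316119e+00  7.24381284e-05
  9.26172883e-01 -1.04076920e+00]
(array([-10.57, -12.22,   4.37]), 'turn z', np.float64(-0.001))
```

Request:
drive_tool(
  motion=[
    [[-10.5,-12.2,2],[0,0,0],0],
    [[-10.5,-12.2,4.4],[0,0,0],0],
    [[-10.5,-12.2,4.4],[0,0,0],0],
    [[-10.5,-12.2,4.4],[0,0,0],0],
    [[-10.5,-12.2,4.4],[0,0,0],0],
  ],
)

```text
time_s: 1.72
tcp_pos: [508.8, -12.6, 164.5]
tcp_rot: [-0.001, 0.134, 0.991, 0.0]
ft_force: [0.1, 0.9, 0.6]
width: 1.001
grasp_force: 0.0
```

```bash
python3 - <<'E'
from plant import *
from h import *
s=state();print(s["tcp_pos"],totool(s,(510.5,-15,165),74.7))
f=grab_frame("wrist");np.savez("w.npz",**f);print(f["T_tool_cam"],f["camera_matrix"])
c,st,m=blob(f["img"],(0,150,70),(6,255,255),(0,0,640,400));print(c,st)
T=f["T_tool_cam"];K=f["camera_matrix"];Rm=rot(s["tcp_rot"])
def wpt(p,z):
    v=(np.array(p)-K[:2,2])/K[0,0];r=np.hypot(*v);d=np.r_[v/r*np.sin(r),np.cos(r)]
    o=s["tcp_pos"]+Rm@T[:3,3];d=Rm@T[:3,:3]@d;return o+d*(z-o[2])/d[2]
print("knob by centroid on z=90",wpt(c,90),"80",wpt(c,80))
cv2.imwrite("pics/w1.png",f["img"][...,::-1])
E
```

```text
[508.81257503 -12.56456764 164.5133119 ] (array([-0.23, -0.19, -0.05]), 'turn z', np.float64(-0.001))
[[-1.00515012e-04 -9.60790293e-01 -2.77276041e-01  6.90895057e+01]
 [ 9.99999976e-01 -1.50588974e-04  1.59297625e-04  1.24685167e+00]
 [-1.94806326e-04 -2.77276018e-01  9.60790285e-01 -1.43150339e+02]
 [ 0.00000000e+00  0.00000000e+00  0.00000000e+00  1.00000000e+00]] [[309.70691629   0.         315.67904334]
 [  0.         309.70691629 197.00627267]
 [  0.           0.           1.        ]]
[314.6635672  209.16990702] [ 296  187   38   43 1183]
knob by centroid on z=90 [511.86524267 -12.85315927  90.        ] 80 [515.04320011 -13.76126247  80.        ]
```

View pics/w1.png

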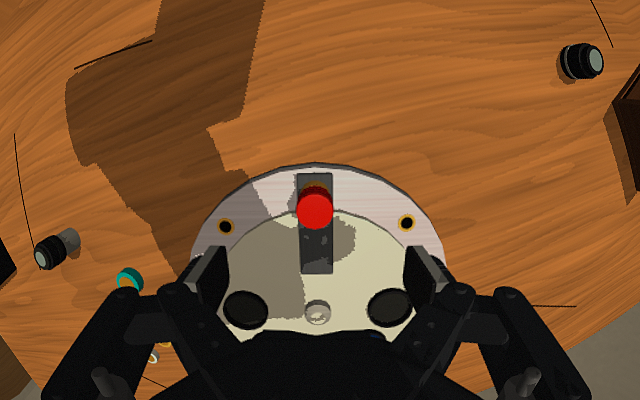

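The wrist view shows the knob's top face at (315,212), the neighbouring holes at (226,226) and (406,222), and the hub at (318,312).

```bash
python3 - <<'E'
from plant import *
from h import *
f=dict(np.load("w.npz"));s=state();T=f["T_tool_cam"];K=f["camera_matrix"];Rm=rot(s["tcp_rot"])
def wpt(p,z):
    v=(np.array(p)-K[:2,2])/K[0,0];r=np.hypot(*v);d=np.r_[v/r*np.sin(r),np.cos(r)]
    o=s["tcp_pos"]+Rm@T[:3,3];d=Rm@T[:3,:3]@d;return o+d*(z-o[2])/d[2]
c,st,m=blob(f["img"],(0,200,180),(6,255,255),(280,170,350,240));print(c,st)
k=wpt(c,94)[:2]
g=cv2.cvtColor(f["img"],cv2.COLOR_RGB2GRAY);H=[]
for u,v in((226,226),(406,222)):
    w=g[v-7:v+8,u-7:u+8]<45;n,l,stt,ce=cv2.connectedComponentsWithStats(w.astype(np.uint8));i=1+stt[1:,4].argmax()
    H.append(wpt(ce[i]+[u-7,v-7],22)[:2]);print(ce[i]+[u-7,v-7],stt[i,4])
a,b=H;mid=(a+b)/2;d=b-a;L=np.hypot(*d);x=np.array([d[1],-d[0]])/L
x=x if x[0]>0 else -x
C=mid+91.92*x;print("knob",k,"holes",a,b,"dist (183.8)",L,"x dir",np.degrees(np.arctan2(x[1],x[0])),"centre",C,"r",np.hypot(*(k-C)),"hub",wpt((318,312),42))
print(totool(s,(*k,67),74.7))
E
```

```text
[314.34027055 211.19354839] [297 195  36  34 961]
[225.03960396 226.1980198 ] 101
[406.46666667 222.62222222] 90
knob [512.18346522 -12.68866435] holes [ 527.51730011 -111.79755729] [572.61128265  67.50149262] dist (183.8) 184.88271028100584 x dir -14.117184627496387 centre [639.20820669 -44.56786201] r 130.96399578045288 hub [638.97886968 -43.8647089   42.        ]
(array([-0.34,  0.03,  9.78]), 'turn z', np.float64(-0.0))
```

The distance between the holes (184.9 vs 183.8) and the radius (131.0) both agree. Now descend.

Request:
drive_tool(
  motion=[
    [[-0.35,0,4],[0,0,-0.02],0],
    [[-0.35,0,7],[0,0,-0.02],0],
    [[-0.35,0,9.8],[0,0,-0.02],0],
    [[-0.35,0,9.8],[0,0,-0.02],0],
    [[-0.35,0,9.8],[0,0,-0.02],0],
    [[-0.35,0,9.8],[0,0,-0.02],0],
  ],
)

```text
time_s: 2.52
tcp_pos: [513.6, -13.4, 68.1]
tcp_rot: [0.001, 0.123, 0.992, 0.0]
ft_force: [0.2, 0.1, -0.3]
width: 1.0
grasp_force: 0.0
```

Request:
drive_tool(
  motion=[
    [[0,0,0],[0,0,0],0.5],
    [[0,0,0],[0,0,0],0.8],
    [[0,0,0],[0,0,0],0.8],
    [[0,0,0],[0,0,0],0.8],
    [[0,0,0],[0,0,0],0.8],
    [[0,0,0],[0,0,0],0.8],
  ],
)

```text
time_s: 3.28
tcp_pos: [512.7, -13.8, 67.0]
tcp_rot: [0.0, 0.124, 0.992, -0.0]
ft_force: [-1.3, 0.1, 5.1]
width: 0.308
grasp_force: 58.6
```

Request:
drive_tool(
  motion=[
    [[0,0,-0.5],[0,0,0],0.8],
    [[0,0,-1.0],[0,0,0],0.8],
    [[0,0,-1.3],[0,0,0],0.8],
    [[0,0,-1.3],[0,0,0],0.8],
    [[0,0,-1.3],[0,0,0],0.8],
  ],
)

```text
time_s: 3.9
tcp_pos: [512.6, -13.7, 79.6]
tcp_rot: [-0.0, 0.124, 0.992, -0.0]
ft_force: [2.4, -2.3, -7.1]
width: 0.309
grasp_force: 59.4
```

```bash
python3 - <<'E'
from plant import *
from h import *
s=state();print(s["tcp_pos"],s["ft_force"],s["width"],s["grasp_force"])
C=np.array([639.2,-44.6]);Rm=rot(s["tcp_rot"]);p=s["tcp_pos"];r=p[:2]-C
print(np.hypot(*r))
for a in (7.5,15,22.5,30,37.5,45):
    t=-np.radians(a);M=np.array([[np.cos(t),-np.sin(t)],[np.sin(t),np.cos(t)]])
    print(a,(Rm.T@np.r_[M@r-r,0]/10).round(2),round(-t,3))
f=grab_frame("scene");cv2.imwrite("pics/s2.png",cv2.resize(f["img"][150:300,220:400],None,fx=3,fy=3)[...,::-1])
E
```

```text
[512.64517915 -13.74312153  79.58256101] [ 2.36572198 -2.34820022 -7.06388415] 0.30928571797967436 59.39976096153259
130.26231085372896
7.5 [-0.1  1.7 -0. ] 0.131
15 [-0.41  3.38 -0.  ] 0.262
22.5 [-0.95  4.99 -0.  ] 0.393
30 [-1.69  6.53 -0.  ] 0.524
37.5 [-2.62  7.95 -0.  ] 0.654
45 [-3.74  9.24 -0.  ] 0.785
```

View pics/s2.png

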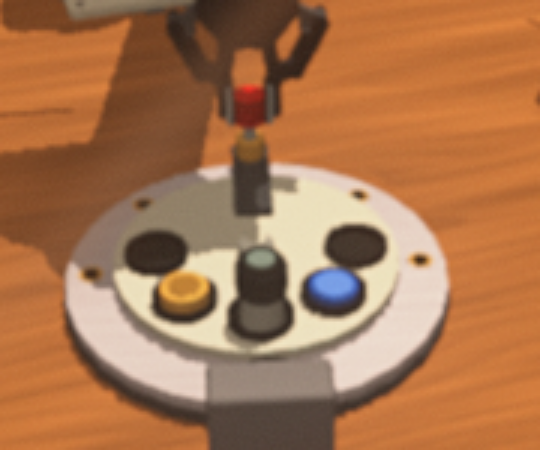

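The knob has risen clear of the sleeve with the steel rod visible at (250,130), and the 7 N downward force matches the spring. Swing clockwise along the arc.

Request:
drive_tool(
  motion=[
    [[-0.03,0.8,0],[0,0,0.065],0.8],
    [[-0.1,1.7,0],[0,0,0.131],0.8],
    [[-0.23,2.55,0],[0,0,0.196],0.8],
    [[-0.41,3.38,0],[0,0,0.262],0.8],
    [[-0.65,4.2,0],[0,0,0.327],0.8],
    [[-0.95,4.99,0],[0,0,0.393],0.8],
    [[-1.3,5.78,0],[0,0,0.458],0.8],
    [[-1.69,6.53,0],[0,0,0.524],0.8],
  ],
)

```text
time_s: 4.95
tcp_pos: [546.0, 44.8, 79.7]
tcp_rot: [0.001, 0.377, 0.926, -0.0]
ft_force: [4.7, -7.3, -8.6]
width: 0.306
grasp_force: 59.5
```

```bash
python3 - <<'E'
from plant import *
from h import *
s=state();print(s["time_s"],s["tcp_pos"],s["ft_force"],s["width"])
C=np.array([639.2,-44.6]);Rm=rot(s["tcp_rot"]);p=s["tcp_pos"];r=p[:2]-C
print(np.hypot(*r),np.degrees(np.arctan2(r[1],r[0])),"yaw",np.degrees(np.arctan2(Rm[1,1],Rm[0,1])))
print(totool(s,(573.0,67.8,79.6),75.9-45))
E
```

```text
4.95 [545.98278623  44.83589356  79.70836784] [ 4.74400142 -7.29134472 -8.61301675] 0.30599133420461533
129.18292456910507 136.18597897760804 yaw 45.66117493751635
(array([-0.33,  3.53,  0.01]), 'turn z', np.float64(0.258))
```

Request:
drive_tool(
  motion=[
    [[-0.03,0.8,0],[0,0,0.065],0.8],
    [[-0.1,1.7,0],[0,0,0.131],0.8],
    [[-0.23,2.55,0],[0,0,0.196],0.8],
    [[-0.41,3.38,0],[0,0,0.262],0.8],
    [[-0.41,3.38,0],[0,0,0.262],0.8],
    [[-0.41,3.38,0],[0,0,0.262],0.8],
  ],
)

```text
time_s: 5.7
tcp_pos: [572.3, 65.2, 79.5]
tcp_rot: [0.001, 0.494, 0.869, -0.001]
ft_force: [4.7, -10.7, -7.8]
width: 0.305
grasp_force: 59.6
```

```bash
python3 - <<'E'
from plant import *
from h import *
s=state();print(s["time_s"],s["tcp_pos"],s["ft_force"],s["width"])
C=np.array([639.2,-44.6]);Rm=rot(s["tcp_rot"]);p=s["tcp_pos"];r=p[:2]-C
print(np.hypot(*r),np.degrees(np.arctan2(r[1],r[0])),"yaw",np.degrees(np.arctan2(Rm[1,1],Rm[0,1])))
# start grasp at angle 166.3 (TCP 512.65,-13.74)
r0=np.array([512.65,-13.74])-C;print("turned",np.degrees(np.arctan2(r0[1],r0[0])-np.arctan2(r[1],r[0])))
E
```

```text
5.7 [572.34986391  65.19022653  79.53790762] [  4.69629126 -10.73611363  -7.7952099 ] 0.30485464230537207
128.54117836874238 121.3368038029867 yaw 30.78133713014265
turned 44.9587366686208
```

Request:
drive_tool(
  motion=[
    [[0,0,0.4],[0,0,0],0.8],
    [[0,0,0.7],[0,0,0],0.8],
    [[0,0,1.0],[0,0,0],0.8],
    [[0,0,1.25],[0,0,0],0.8],
    [[0,0,1.25],[0,0,0],0.8],
    [[0,0,1.25],[0,0,0],0.8],
  ],
)

```text
time_s: 6.45
tcp_pos: [572.0, 64.9, 67.2]
tcp_rot: [0.001, 0.494, 0.869, -0.001]
ft_force: [3.4, -11.4, -4.7]
width: 0.31
grasp_force: 60.2
```

The height is back to the starting value and the spring still pulls down at about 5 N, so the pin went into the hole. Release.

Request:
drive_tool(
  motion=[
    [[0,0,0],[0,0,0],0.5],
    [[0,0,0],[0,0,0],0.2],
    [[0,0,0],[0,0,0],0],
    [[0,0,0],[0,0,0],0],
    [[0,0,0],[0,0,0],0],
    [[0,0,0],[0,0,0],0],
  ],
)

```text
time_s: 7.2
tcp_pos: [571.6, 66.9, 67.2]
tcp_rot: [-0.0, 0.494, 0.869, -0.0]
ft_force: [0.1, -0.2, 0.3]
width: 1.003
grasp_force: 0.0
```

Request:
drive_tool(
  motion=[
    [[0,0,-2],[0,0,0],0],
    [[0,0,-5],[0,0,0],0],
    [[0,0,-9],[0,0,0],0],
    [[0,0,-12],[0,0,0],0],
    [[0,0,-12],[0,0,0],0],
    [[0,0,-12],[0,0,0],0],
  ],
)

```text
time_s: 7.95
tcp_pos: [571.3, 66.8, 187.4]
tcp_rot: [0.0, 0.494, 0.869, 0.0]
ft_force: [-0.5, 0.1, -0.2]
width: 0.999
grasp_force: 0.0
```

```bash
python3 - <<'E'
from plant import *
from h import *
s=state();print(s["time_s"],s["tcp_pos"],s["ft_force"],s["width"])
S=grab_frame("scene");D=grab_frame("side")
a=cv2.resize(S["img"][150:300,225:390],None,fx=2.3,fy=2.3);b=cv2.resize(D["img"][150:300,275:445],None,fx=2.3,fy=2.3)
cv2.imwrite("pics/end.png",np.hstack([a,b])[...,::-1])
k=[blob(f["img"],(0,150,90),(5,255,255),x)[0] for f,x in((S,(285,165,370,225)),(D,(285,160,350,215)))]
print("knob",k,tri(S,k[0],D,k[1]))
E
```

```text
7.95 [571.26709754  66.77638972 187.43862281] [-0.4814554   0.05613461 -0.18543331] 0.9994513320967554
knob [array([340.22033898, 195.40677966]), array([319.15909091, 180.125     ])] (array([570.90045892,  65.38901045,  80.5598525 ]), [np.float64(1.4262086167578498), np.float64(1.4262086167578987)])
```

View pics/end.png

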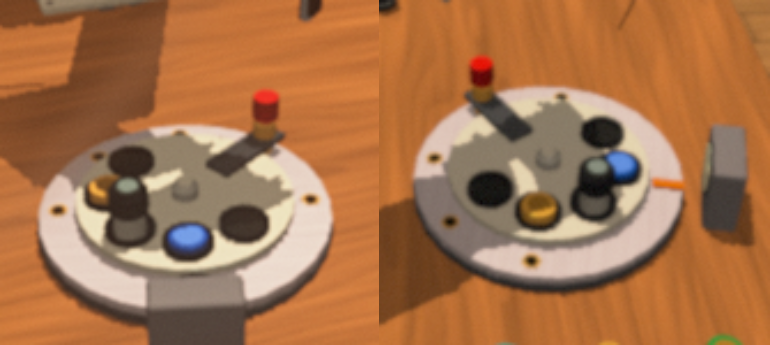

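The final view shows the blue cell in front of the light and its orange pointer. The eyepiece is upright in its pocket and the brass cap is in its own. The knob is at height 80.6, against 80.8 when home at the start, so the pin is home. The gripper is clear.

```bash
python3 -c "
from plant import *
print(hand_in())"
```

```text
the job is handed in; nothing more can be done
None
```

The job is handed in: the turntable is turned 45° clockwise, the blue filter cell is in front of the inspection light, the pin is home in the next hole and the gripper has let go; the verdict was not shown.

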